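# Roll-test two dowels and scrap the bent one

## Task

One of the two dowels on the steel plate is bent: test them one after the other by rolling each along the plate under closed fingertips pressed lightly on its middle. The straight one rolls level: roll it a good half turn under the fingers and leave it lying on the plate; the bent one soon lifts and pushes back: stop there and lay it in the open scrap box at once, before testing another. Never press a dowel on the plate with more than 12 N, touch down slowly, and leave the other things alone.

Things in the scene. Friction and masses are not known exactly. Their poses are not given: they have to be found in the camera images.
- dowel_a_center (a point): One dowel: light-wood dowel, 12 mm diameter, 160 mm long, 15 g, lying on the plate; straight or bent. The point is its centre, half-way up (6 mm above the plate); x runs along it. The bent dowel, whichever it is, has a slight S bend, 4 mm either way, lying flat at first; rolled either way its middle lifts about 4 mm within a quarter turn
- dowel_b_center (a point): Other dowel: light-wood dowel, 12 mm diameter, 160 mm long, 15 g, lying on the plate; straight or bent. The point is its centre, half-way up (6 mm above the plate); x runs along it. The bent dowel, whichever it is, has a slight S bend, 4 mm either way, lying flat at first; rolled either way its middle lifts about 4 mm within a quarter turn
- plate: flat steel plate, fixed to the bench, 200 mm (x) by 300 mm (y) by 12 mm thick, so its top is 12 mm above the bench. Origin under its centre. The dowels lie roughly along its x and roll along its y. An 8 mm wide strip beyond each short end stands 6 mm above its top. Short strokes under 3 to 6 N roll a dowel; it goes half as far as the fingertips travel
- scrap_box: open black plastic scrap box, fixed, outside 230 mm (x) by 130 mm (y) by 50 mm high, walls and floor 5 mm thick, empty. Origin under its centre. It stands to the left or right of the plate
- case: bystander: closed grey plastic case, 200 x 120 x 55 mm, on the other side of the plate; origin under its centre
- spray_can: bystander: black spray can, 52 mm in diameter, 150 mm high; origin under its centre
- screwdriver: bystander: red-handled screwdriver lying beyond the plate
- steel_block: bystander: 50 mm steel cube; origin under its centre
Things that resemble listed ones, but are neither listed nor needed, are in the scene too. What is shaped like the part that bears dowel_b_center but turquoise is not meant. What is shaped like the part that bears dowel_a_center but red is not meant.

How it is judged (in metres and radians):
On the way, in this order (a step that is already met when the one before it is completed fails the run):
1. one dowel is rolled on the plate under the fingers: the straight one by a good half turn (130 degrees counts), or the bent one until it lifts (turned by 6 degrees or more) (((angle between dowel_a_center's own z axis and vertical above 2.27 rad and contact force between the fingers and dowel_a above 0.3 N and contact force between dowel_a and plate above 0.3 N) or (angle between dowel_b_center's own z axis and vertical above 0.1 rad and contact force between the fingers and dowel_b above 0.3 N and contact force between dowel_b and plate above 0.3 N))), for 0.04 s.
2. then the other dowel is rolled likewise (the first, if bent, having been taken away before, or, if straight, having rolled at least 12.5 mm from its place) (((angle between dowel_a_center's own z axis and vertical above 2.27 rad and contact force between the fingers and dowel_a above 0.3 N and contact force between dowel_a and plate above 0.3 N and distance of dowel_b_center from where it was at the start of the episode above 0.05 m) or (angle between dowel_b_center's own z axis and vertical above 0.1 rad and contact force between the fingers and dowel_b above 0.3 N and contact force between dowel_b and plate above 0.3 N and distance of dowel_a_center from where it was at the start of the episode above 0.0125 m))), for 0.04 s.
At the end, for the whole second after the job is handed in: The bent dowel lies at rest on the floor of the scrap box (centre inside its walls and less than 30 mm above its underside); the straight dowel lies at rest on the plate (centre over it, 14 to 22 mm above the plate's underside) (x of dowel_b_center in the frame of scrap_box between -0.11 and 0.11 m and y of dowel_b_center in the frame of scrap_box between -0.06 and 0.06 m and z of dowel_b_center in the frame of scrap_box below 0.03 m and linear speed of each of dowel_b, dowel_a below 0.03 m/s and x of dowel_a_center in the frame of plate between -0.1 and 0.1 m and y of dowel_a_center in the frame of plate between -0.15 and 0.15 m and z of dowel_a_center in the frame of plate between 0.014 and 0.022 m); the robot touches nothing.
It fails at once if a dowel is pressed on the plate with more than 20 N (contact force between any of dowel_a, dowel_b and plate above 20 N).
It fails at once if a bystander is shifted by more than 20 mm (distance of any of case, spray_can, screwdriver, steel_block from where it was at the start of the episode above 0.02 m).
It also fails if it takes over 67 s, if anything falls off the work surface, if the arm or the gripper's body presses on something with over 40 N, if the wrist force passes 120 N, or if a joint passes its speed limit or range.

## Robot

A 6-joint arm with a two-finger parallel gripper is mounted at the origin on the work surface. World frame = base frame: x ahead of the robot, y to its left, z up, the work surface at z = 0. Lengths are in m, angles in degrees, forces in N, time in s.
With the tool pointing down it reaches from about 0.4 to 0.825 m from the base axis. Payload 7 kg.
Tool frame: the origin (TCP) lies on the centre line of the jaws, within the pads' length; the fingertips stand 11 mm ahead of it and the grasp point (between the pads) lies 8 mm behind it; z points along the fingers, y is the line along which they close (so a half turn about z gives the same grasp; the last joint's range is limited). The gripper opens to 88 mm and grips with 3 to 60 N. Pads are 19 mm wide; open, the fingers measure 130 mm over their backs; the gripper's body (78 mm by 193 mm) begins 47 mm behind the grasp point.
Start: joints at [-52.191, 20.546, 0.682, 0, -70.136, -16.507], TCP at [0.245, -0.629, 0.238] pointing down, gripper open.
Joint ranges: [-176.03, 176.03], [-82.01, 121.73], [-58.28, 71.71], [-173.87, 95.51], [-174.79, -0.11], [-173.66, 173.66]. Speed limits (degrees/s): [136.94, 136.94, 172.46, 180, 180, 180].

## Interface

Orientations are given as [roll, pitch, yaw] about the fixed x, y, z axes, in that order (R = Rz(yaw) Ry(pitch) Rx(roll)).
In Python, from plant import r, capture, camera_model, job gives the robot as it stands.
- The arm moves only by the tool drive_tool, never from a script. Its argument "increments" is a list that holds one entry, the list of rows, each a list of 5 numbers: the gripper's target within -1 to 1 (fully open at 1, half-way at 0, shut at -1), then the shift along the tool's x, y, z scaled (see below), then the turn about the tool's z scaled (see below). In form: [[[gripper, tx, ty, tz, roll], ...]]. A call has 1 to 5 rows; each row is the pose to reach, as a shift and turn from the pose commanded when the call began, along the tool's axes at that moment, turning the shorter way round; what a row does not reach only later rows make up. The controller multiplies each number of a shift by 120 mm and each number of a turn by 360 degrees. A row lasts 1/8 s, in which the tool goes at most 62.5 mm and 10.7 degrees, less where a joint would pass 70% of its speed; a pose out of reach is approached as far as the arm can. A call with a number of a shift or a turn outside -1 to 1 is refused whole. A call with a gripper value outside its range is refused whole. The fingers move at their own pace and stop on an object; "squeeze" is the grip in N (left out, the last holds). Time passes only in rows, so rows that repeat a pose let the fingers close. It gives the time, the measured TCP pose, the force, the opening and the grip force at its end, in the units of the state.
- r.get_state(): the state, without advancing time (a new reading comes with each control period).
- capture(name): name is "side" or "top"; returns the picture (384x512x3 uint8, red, green, blue); there is no depth.
- camera_model(name): a dict with "camera_matrix" (3x3 intrinsics, pixels), "rvec" (rotation vector, rad) and "tvec" (3), from world to camera coordinates, as OpenCV has them. Camera axes: x right, y down, z forward; pixel columns grow to the right and rows downward; lengths in m; the calibration is good to about 2 mm. A picture is of the moment at which its call begins. camera_model takes no time and is no camera call.
- job.close_job(): hands the job in; it is judged then, once.
The state is a dict: "time_s": time; "joints": joint angles; "qd": joint speeds; "joint_torque": joint torques, N m; "tcp_pos": TCP position; "eef_rot": TCP orientation; "contact_force": force on the tool from outside, world axes, zero at the start; "moment": the same for the moment, N m; "gripper_width": finger opening in m; "gripper_force": force on a finger pad.
Only numpy, scipy, OpenCV 4.12 (cv2) and the standard library are available. Lean on these libraries where they do the work, as an engineer would, in place of code of your own. Each camera call takes 0.05 s, during which the arm holds its last target. There are 200 camera calls.

## Working session

There is one attempt and no reset: what is moved stays moved. The work goes in short steps, Python scripts to look and compute and a tool call to move; the robot and the scene stay as the last step left them, time stands still between calls to the robot, and variables do not carry over. Pictures are saved under pics/ and viewed, at most 10 in all, crops included, and the job is handed in when it is done.

Besides the shell and the picture viewer there is one more tool, called after "Request:" in YAML: its name, and indented under it one key for each argument. drive_tool: Moves the arm, as the interface text tells. Its arguments: {"type":"object","properties":{"increments":{"type":"array"},"squeeze":{"type":"number"}},"required":["increments"]}

```bash
mkdir -p pics; ls
python3 - <<'E'
from plant import r,capture,camera_model
import cv2
for n in("top","side"):
    cv2.imwrite(f"pics/{n}0.png",cv2.cvtColor(cv2.resize(capture(n),(800,600)),cv2.COLOR_RGB2BGR))
    m=camera_model(n);print(n,m)
s=r.get_state();print(s)
E
```

```text
pics
top {'camera_matrix': array([[381.25210003,   0.        , 259.80691304],
       [  0.        , 381.25210003, 188.58838391],
       [  0.        ,   0.        ,   1.        ]]), 'rvec': array([ 2.21122195, -2.15277607,  0.12142302]), 'tvec': array([-0.05246289,  0.51641182,  1.14768878])}
side {'camera_matrix': array([[456.80465611,   0.        , 250.28608719],
       [  0.        , 456.80465611, 198.47677591],
       [  0.        ,   0.        ,   1.        ]]), 'rvec': array([ 2.16367977, -0.44130273,  0.20636262]), 'tvec': array([-0.4633417 ,  0.16455593,  1.44915301])}
{'time_s': 0.1, 'joints': array([-5.21888632e+01,  2.05879510e+01,  6.38927356e-01, -1.73327024e-02,
       -7.01339063e+01, -1.65048736e+01]), 'qd': array([-0.08271955,  0.02082501,  0.17713268,  0.0227293 ,  0.04844395,
        0.01830779]), 'joint_torque': array([-2.10372171e-03, -5.84161985e+01,  2.93754065e+01,  7.01533735e+00,
        1.03006806e-02, -6.61772742e-05]), 'tcp_pos': array([ 0.24506951, -0.62850108,  0.23670989]), 'eef_rot': array([ 1.79915858e+02, -7.93900994e-03, -1.58699633e+02]), 'contact_force': array([-0.31516826, -0.12707194, -0.29404647]), 'moment': array([ 0.03764824, -0.03924694, -0.03030282]), 'gripper_force': 0.0, 'gripper_width': 0.08788290932754875}
```

View pics/top0.png

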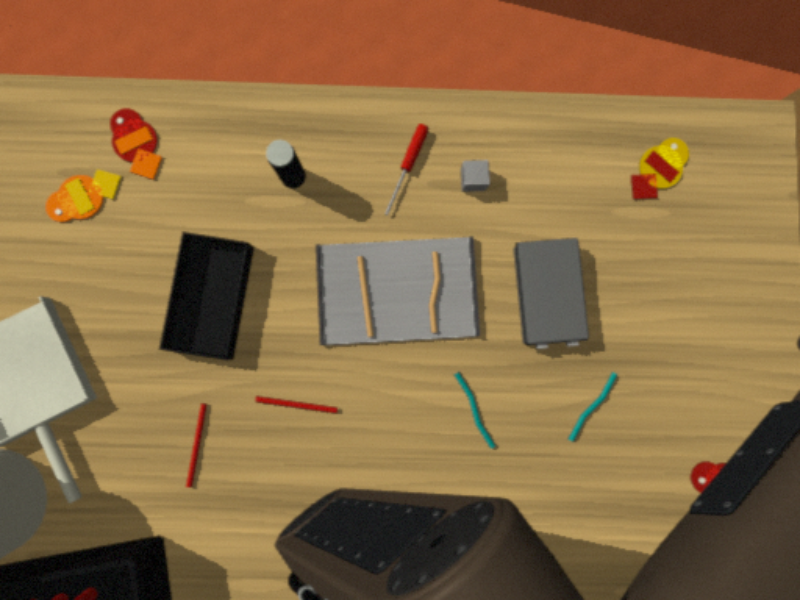

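View pics/side0.png

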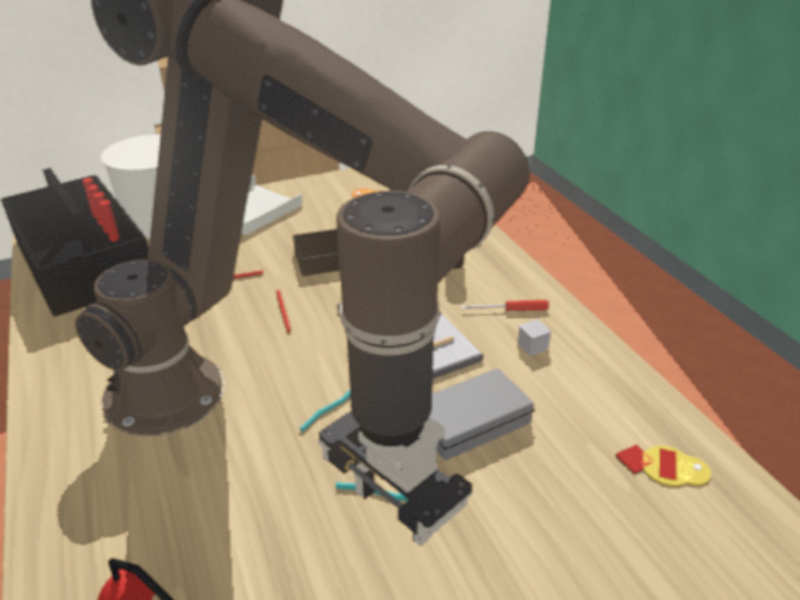

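The wooden dowels lie on the plate at (365,297) and (435,292) in the top view. The right one shows the S bend. The turquoise ones at (475,410) and (593,407) and the red ones at (197,445) and (298,405) lie off the plate and are not meant. The scrap box is at (207,296), left of the plate, and the case is on the right.

```bash
cat > h.py <<'E'
import numpy as np,cv2
from plant import r,capture,camera_model
def ray(n,uv,z):
    m=camera_model(n);R=cv2.Rodrigues(m["rvec"])[0];t=np.ravel(m["tvec"])
    uv=np.asarray(uv,float).reshape(-1,2)
    d=np.c_[(uv-m["camera_matrix"][:2,2])/m["camera_matrix"][0,0],np.ones(len(uv))]@R
    c=-R.T@t
    return c+d*((z-c[2])/d[:,2])[:,None]
def dowels(im,z=.018,box=(100,140,320,235)):
    h=cv2.cvtColor(im,cv2.COLOR_RGB2HSV);x0,y0,x1,y1=box
    m=np.zeros(h.shape[:2],np.uint8)
    m[y0:y1,x0:x1]=cv2.inRange(h,(5,70,90),(25,255,255))[y0:y1,x0:x1]
    n,l,s,c=cv2.connectedComponentsWithStats(m,connectivity=8)
    for i in range(1,n):
        if s[i,4]<60: continue
        v,u=np.nonzero(l==i);P=ray("top",np.c_[u,v],z)[:,:2]
        (cx,cy),(w,hh),a=cv2.minAreaRect((P*1e4).astype(np.float32))
        vx,vy,_,_=cv2.fitLine((P*1e4).astype(np.float32),cv2.DIST_L2,0,.01,.01).ravel()
        e=P@[vx,vy]
        # centreline profile: deviation along length
        q=(P-P.mean(0))@[vx,vy];w_=(P-P.mean(0))@[-vy,vx]
        prof=[round(1e3*w_[(q>a)&(q<=a+.02)].mean(),1) for a in np.arange(-.08,.08,.02) if ((q>a)&(q<=a+.02)).any()]
        print(s[i],"centre",np.round([cx/1e4,cy/1e4],4),P.mean(0).round(4),"len",round(np.ptp(e),3),"yaw",round(np.degrees(np.arctan2(vy,vx)),1),prof)
E
python3 - <<'E'
from h import *
im=capture("top")
dowels(im,box=(207,155,303,222))
g=cv2.cvtColor(im,cv2.COLOR_RGB2GRAY)
# plate / box / case corners from view (800x600 px)
c=lambda L:np.array(L)/1.5625
print("plate",ray("top",c([(318,245),(472,238),(479,337),(322,345)]),.015).round(3))
print("box",ray("top",c([(183,234),(252,243),(232,359),(161,348)]),.05).round(3))
print("case",ray("top",c([(515,242),(578,239),(586,341),(525,345)]),.055).round(3))
cv2.imwrite("pics/c.png",cv2.cvtColor(cv2.resize(im[145:230,100:310],None,fx=3.8,fy=3.8,interpolation=cv2.INTER_CUBIC),cv2.COLOR_RGB2BGR))
E
```

```text
[274 161   8  52 216] centre [ 0.5267 -0.0935] [ 0.5256 -0.0939] len 0.159 yaw -1.7 [np.float64(-2.4), np.float64(0.9), np.float64(3.1), np.float64(1.6), np.float64(-1.2), np.float64(-3.6), np.float64(-0.7), np.float64(1.6)]
[229 164  10  52 210] centre [0.5138 0.0429] [0.5134 0.0429] len 0.16 yaw 9.4 [np.float64(-0.2), np.float64(-0.2), np.float64(0.4), np.float64(0.1), np.float64(-0.1), np.float64(0.3), np.float64(-0.1), np.float64(-0.4)]
[207 216  96   6 331] centre [ 0.4257 -0.0253] [ 0.424  -0.0646] len 0.292 yaw -86.9 [np.float64(0.2), np.float64(-0.4), np.float64(0.1), np.float64(-0.0), np.float64(-0.2), np.float64(0.5), np.float64(-0.4), np.float64(0.1)]
plate [[ 0.613  0.139  0.015]
 [ 0.636 -0.168  0.015]
 [ 0.439 -0.185  0.015]
 [ 0.415  0.123  0.015]]
box [[0.621 0.395 0.05 ]
 [0.607 0.262 0.05 ]
 [0.384 0.288 0.05 ]
 [0.401 0.423 0.05 ]]
case [[ 0.623 -0.247  0.055]
 [ 0.633 -0.37   0.055]
 [ 0.435 -0.385  0.055]
 [ 0.425 -0.268  0.055]]
```

View pics/c.png

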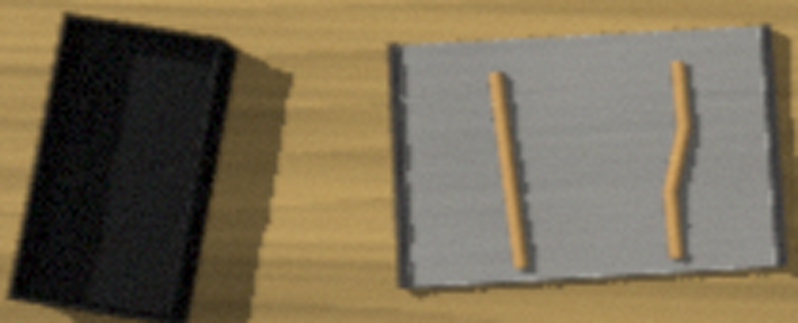

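The crop confirms it: the left dowel (about 508,172) is straight and the right one (about 677,160) is S-bent. Measured lengths are 159 and 160 mm, as they should be. I'll test the bent one first, at (0.526, -0.094).

Request:
drive_tool:
  increments:
    - [[-1,-0.32,0.28,0,0.03],[-1,-0.64,0.55,0,0.06],[-1,-0.95,0.83,0,0.06]]

```text
time_s: 0.52
tcp_pos: [0.3156, -0.4933, 0.2371]
eef_rot: [180.0, -0.0, 179.5]
contact_force: [0.7, 0.7, -0.6]
gripper_width: 0.0635
gripper_force: 0.0
```

Request:
drive_tool:
  increments:
    - [[-1,-0.25,0.45,0,0],[-1,-0.5,0.9,0,0],[-1,-0.55,1,0,0]]

```text
time_s: 0.9
tcp_pos: [0.3831, -0.3724, 0.2378]
eef_rot: [180.0, 0.0, 179.9]
contact_force: [-0.3, -0.1, -0.4]
gripper_width: 0.0332
gripper_force: 0.0
```

Request:
drive_tool:
  increments:
    - [[-1,-0.25,0.45,0,0],[-1,-0.5,0.9,0,0],[-1,-0.55,1,0,0]]

```text
time_s: 1.27
tcp_pos: [0.4497, -0.2533, 0.2376]
eef_rot: [180.0, 0.0, 179.9]
contact_force: [-0.1, -0.5, 0.8]
gripper_width: 0.0035
gripper_force: 0.0
```

Request:
drive_tool:
  increments:
    - [[-1,-0.25,0.45,0.3,0],[-1,-0.5,0.9,0.7,0],[-1,-0.62,1,1,0],[-1,-0.62,1,1,0]]

```text
time_s: 1.78
tcp_pos: [0.5221, -0.1349, 0.1135]
eef_rot: [-180.0, -0.4, 179.8]
contact_force: [-0.5, -1.1, 1.1]
gripper_width: 0.0003
gripper_force: 0.0
```

Request:
drive_tool:
  increments:
    - [[-1,-0.03,0.33,0.25,0],[-1,-0.03,0.33,0.5,0],[-1,-0.03,0.33,0.56,0],[-1,-0.03,0.33,0.56,0],[-1,-0.03,0.33,0.56,0]]

```text
time_s: 2.4
tcp_pos: [0.5281, -0.0968, 0.0517]
eef_rot: [180.0, 0.1, 179.7]
contact_force: [0.4, 0.4, -0.2]
gripper_width: 0.0006
gripper_force: 0.0
```

Run:
```python
from h import *
s=r.get_state();print(s["tcp_pos"],s["contact_force"],s["eef_rot"])
im=capture("side")
cv2.imwrite("pics/s1.png",cv2.cvtColor(cv2.resize(im[150:290,180:370],None,fx=4,fy=4,interpolation=cv2.INTER_CUBIC),cv2.COLOR_RGB2BGR))
```

```text
[ 0.52809514 -0.09679857  0.05173333] [ 0.37909187  0.38256183 -0.19895554] [1.79994131e+02 1.16458178e-01 1.79661013e+02]
```

View pics/s1.png

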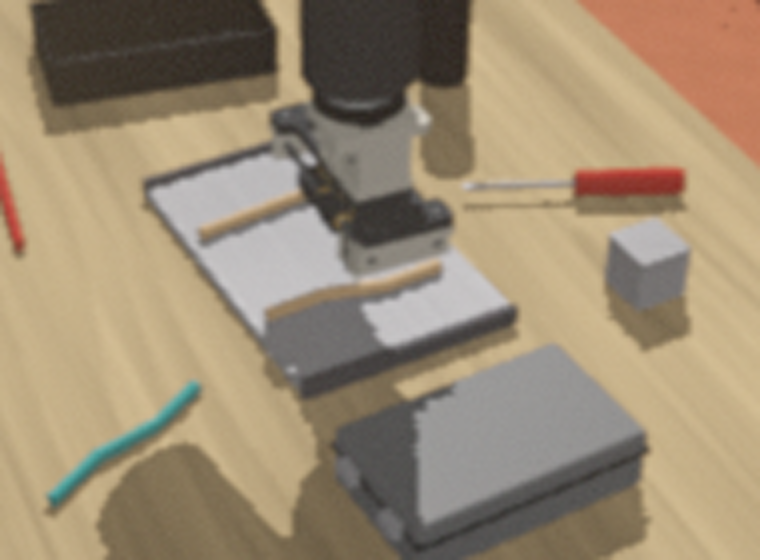

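The fingers (about 390,240 in the crop) hang over the middle of the bent dowel. Next is a slow touch-down.

Request:
drive_tool:
  increments:
    - [[-1,0,0.02,0.04,0],[-1,0,0.02,0.08,0],[-1,0,0.02,0.1,0],[-1,0,0.02,0.11,0],[-1,0,0.02,0.11,0]]

```text
time_s: 3.08
tcp_pos: [0.5272, -0.0937, 0.037]
eef_rot: [-180.0, -0.0, 179.7]
contact_force: [0.6, 0.3, -0.1]
gripper_width: 0.0006
gripper_force: 0.0
```

Request:
drive_tool:
  increments:
    - [[-1,0,0,0.004,0],[-1,0,0,0.008,0],[-1,0,0,0.008,0]]

```text
time_s: 3.45
tcp_pos: [0.5273, -0.0938, 0.0362]
eef_rot: [180.0, 0.0, 179.7]
contact_force: [-0.2, -0.5, -0.4]
gripper_width: 0.0008
gripper_force: 0.0
```

Request:
drive_tool:
  increments:
    - [[-1,0,0,0.004,0],[-1,0,0,0.008,0],[-1,0,0,0.008,0]]

```text
time_s: 3.82
tcp_pos: [0.5273, -0.0937, 0.0353]
eef_rot: [-180.0, -0.0, 179.7]
contact_force: [0.2, 0.1, 0.4]
gripper_width: 0.0003
gripper_force: 0.4
```

Request:
drive_tool:
  increments:
    - [[-1,0,0,0.002,0],[-1,0,0,0.004,0],[-1,0,0,0.004,0]]

```text
time_s: 4.2
tcp_pos: [0.5274, -0.0938, 0.0351]
eef_rot: [-180.0, 0.0, 179.7]
contact_force: [-1.5, -0.1, 5.6]
gripper_width: 0.0001
gripper_force: 2.8
```

Request:
drive_tool:
  increments:
    - [[-1,0,0,0.002,0],[-1,0,0,0.004,0],[-1,0,0,0.004,0]]

```text
time_s: 4.58
tcp_pos: [0.5274, -0.0938, 0.035]
eef_rot: [-180.0, 0.0, 179.7]
contact_force: [-2.9, 1.6, 10.0]
gripper_width: 0.0002
gripper_force: 4.8
```

Request:
drive_tool:
  increments:
    - [[-1,0,0,-0.003,0],[-1,0,0,-0.003,0]]

```text
time_s: 4.82
tcp_pos: [0.5274, -0.0938, 0.0351]
eef_rot: [-180.0, 0.0, 179.7]
contact_force: [-2.3, 0.3, 6.8]
gripper_width: 0.0005
gripper_force: 3.2
```

Request:
drive_tool:
  increments:
    - [[-1,0,0.003,0,0],[-1,0,0.006,0,0],[-1,0,0.006,0,0]]

```text
time_s: 5.2
tcp_pos: [0.5274, -0.0933, 0.0351]
eef_rot: [-180.0, 0.0, 179.7]
contact_force: [-2.3, -1.1, 7.0]
gripper_width: 0.0003
gripper_force: 3.2
```

Request:
drive_tool:
  increments:
    - [[-1,0,0.004,-0.001,0],[-1,0,0.008,-0.001,0],[-1,0,0.008,-0.001,0]]

```text
time_s: 5.58
tcp_pos: [0.5274, -0.0924, 0.0353]
eef_rot: [-180.0, 0.0, 179.7]
contact_force: [-1.8, -2.0, 6.9]
gripper_width: 0.0005
gripper_force: 3.3
```

Request:
drive_tool:
  increments:
    - [[-1,0,0.004,0,0],[-1,0,0.008,0,0],[-1,0,0.008,0,0]]

```text
time_s: 5.95
tcp_pos: [0.5275, -0.0915, 0.0354]
eef_rot: [-180.0, 0.0, 179.7]
contact_force: [-2.3, -3.6, 7.7]
gripper_width: 0.0004
gripper_force: 3.8
```

Request:
drive_tool:
  increments:
    - [[-1,0,0.005,-0.001,0],[-1,0,0.01,-0.003,0],[-1,0,0.01,-0.003,0]]

```text
time_s: 6.32
tcp_pos: [0.5276, -0.0902, 0.0357]
eef_rot: [-180.0, 0.0, 179.7]
contact_force: [-1.2, -2.7, 6.4]
gripper_width: 0.0003
gripper_force: 3.3
```

Request:
drive_tool:
  increments:
    - [[-1,0,0.005,-0.001,0],[-1,0,0.01,-0.003,0],[-1,0,0.01,-0.003,0]]

```text
time_s: 6.7
tcp_pos: [0.5276, -0.0889, 0.036]
eef_rot: [-180.0, 0.0, 179.7]
contact_force: [-1.4, -1.0, 6.2]
gripper_width: 0.0005
gripper_force: 2.7
```

The tips rose 0.9 mm and the force pushed back, so this dowel is bent and has turned well over 6°. I'll stop here, lift and pick it up.

Request:
drive_tool:
  increments:
    - [[-1,0,0,-0.03,0],[-1,0,0,-0.15,0],[0,0.5,0,-0.6,0],[0,0.8,0,-0.9,0],[0,0.9,0,-1,0]]

```text
time_s: 7.32
tcp_pos: [0.4182, -0.0882, 0.1584]
eef_rot: [179.9, 0.2, 179.7]
contact_force: [0.6, 0.3, -0.3]
gripper_width: 0.0251
gripper_force: 0.0
```

Run:
```python
from h import *
s=r.get_state();print(s["tcp_pos"],s["eef_rot"],s["gripper_width"])
im=capture("top")
dowels(im,box=(207,155,303,222))
cv2.imwrite("pics/t2.png",cv2.cvtColor(cv2.resize(im[145:265,150:320],None,fx=4,fy=4,interpolation=cv2.INTER_CUBIC),cv2.COLOR_RGB2BGR))
```

```text
[ 0.41815856 -0.08815621  0.15840311] [179.94469064   0.21245879 179.71666138] 0.025138637181498173
[218 161  75  61 604] centre [ 0.4757 -0.0435] [ 0.468  -0.0414] len 0.262 yaw -44.2 [np.float64(13.1), np.float64(-5.8), np.float64(-20.3), np.float64(-29.2), np.float64(-27.4), np.float64(-21.0), np.float64(-16.6), np.float64(-10.1)]
[229 164   9  44 177] centre [0.5262 0.045 ] [0.526 0.045] len 0.135 yaw 9.3 [np.float64(0.5), np.float64(-0.2), np.float64(0.2), np.float64(-0.1), np.float64(-0.6), np.float64(0.4), np.float64(0.4), np.float64(-0.7)]
```

View pics/t2.png

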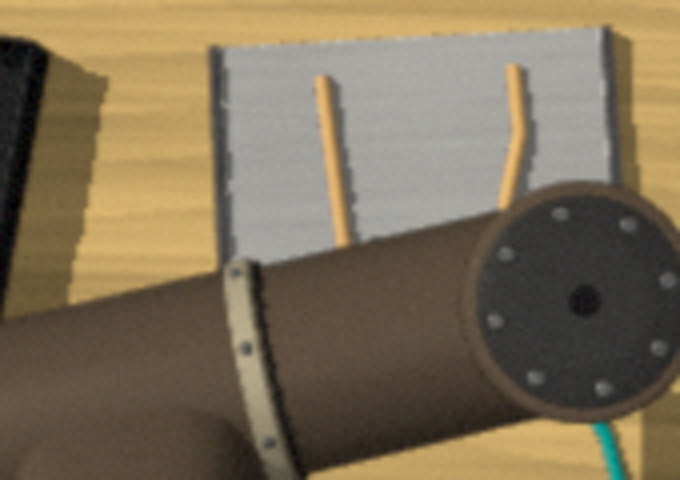

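In the crop, the bent dowel's far half runs (514,66) → (518,130) → (505,190), so it rocked back to where it was. I'll grasp its middle at (0.527, -0.092), with the local direction about -9°.

Request:
drive_tool:
  increments:
    - [[0,-0.45,-0.02,0.2,0.01],[0,-0.9,-0.03,0.5,0.024],[0,-0.9,-0.03,0.8,0.024],[0,-0.9,-0.03,0.9,0.024],[0,-0.9,-0.03,0.9,0.024]]

```text
time_s: 8.0
tcp_pos: [0.5267, -0.0924, 0.0474]
eef_rot: [-180.0, -0.1, 171.1]
contact_force: [0.1, 0.1, 0.1]
gripper_width: 0.044
gripper_force: 0.0
```

Request:
drive_tool:
  increments:
    - [[0,0,0,0.07,0],[0,0,0,0.14,0],[0,0,0,0.18,0],[0,0,0,0.18,0]]

```text
time_s: 8.5
tcp_pos: [0.5271, -0.0923, 0.0257]
eef_rot: [-180.0, -0.0, 171.1]
contact_force: [-0.1, 0.4, 0.1]
gripper_width: 0.0435
gripper_force: 0.0
```

Request:
drive_tool:
  increments:
    - [[-1,0,0,0,0],[-1,0,0,0,0],[-1,0,0,0,0],[-1,0,0,0,0],[-1,0,0,0,0]]
  squeeze: 12

```text
time_s: 9.12
tcp_pos: [0.5274, -0.0923, 0.026]
eef_rot: [180.0, 0.0, 171.1]
contact_force: [0.5, -0.6, -0.0]
gripper_width: 0.0116
gripper_force: 12.0
```

Request:
drive_tool:
  increments:
    - [[-1,0,0,-0.05,0],[-1,0,0,-0.3,0],[-1,0,0,-0.7,0],[-1,0,0,-1,0],[-1,0,0,-1,0]]

```text
time_s: 9.75
tcp_pos: [0.5292, -0.0921, 0.1495]
eef_rot: [179.9, 0.4, 171.1]
contact_force: [-0.2, -0.3, -0.7]
gripper_width: 0.0113
gripper_force: 12.0
```

Request:
drive_tool:
  increments:
    - [[-1,0.08,0.4,0,0],[-1,0.16,0.8,0,0],[-1,0.2,1,0,0]]

```text
time_s: 10.12
tcp_pos: [0.5217, 0.0317, 0.1455]
eef_rot: [-180.0, -0.0, 171.1]
contact_force: [0.1, 0.7, 0.0]
gripper_width: 0.0115
gripper_force: 12.0
```

Request:
drive_tool:
  increments:
    - [[-1,0.1,0.5,0,0],[-1,0.2,1,0,0]]

```text
time_s: 10.38
tcp_pos: [0.5166, 0.1535, 0.1455]
eef_rot: [-180.0, -0.0, 171.0]
contact_force: [0.6, -0.2, -0.9]
gripper_width: 0.0113
gripper_force: 12.0
```

Request:
drive_tool:
  increments:
    - [[-1,0.1,0.5,0,0],[-1,0.2,1,0,0]]

```text
time_s: 10.62
tcp_pos: [0.5114, 0.2763, 0.1454]
eef_rot: [-180.0, -0.0, 171.1]
contact_force: [1.9, 0.6, -0.9]
gripper_width: 0.0114
gripper_force: 12.0
```

Request:
drive_tool:
  increments:
    - [[-1,0.08,0.3,0,0.01],[-1,0.17,0.5,0,0.02],[-1,0.17,0.5,0,0.02]]

```text
time_s: 11.0
tcp_pos: [0.5005, 0.3383, 0.1449]
eef_rot: [-179.9, -0.0, 164.0]
contact_force: [-0.0, -1.0, 0.1]
gripper_width: 0.0114
gripper_force: 12.0
```

Request:
drive_tool:
  increments:
    - [[-1,0,0.02,0.4,0],[-1,0,0.02,0.7,0],[-1,0,0.02,0.9,0],[-1,0,0.02,0.98,0],[-1,0,0.02,0.99,0]]

```text
time_s: 11.62
tcp_pos: [0.502, 0.3386, 0.0268]
eef_rot: [-179.9, -0.0, 163.9]
contact_force: [-0.3, 0.2, 0.2]
gripper_width: 0.0117
gripper_force: 12.0
```

Request:
drive_tool:
  increments:
    - [[-1,0,0,0.02,0],[-1,0,0,0.02,0],[-0.4,0,0,0.02,0],[-0.4,0,0,0.02,0],[-0.4,0,0,0.02,0]]

```text
time_s: 12.25
tcp_pos: [0.502, 0.3393, 0.0249]
eef_rot: [180.0, 0.0, 163.9]
contact_force: [0.2, -0.3, 0.1]
gripper_width: 0.0257
gripper_force: 0.0
```

Request:
drive_tool:
  increments:
    - [[-0.4,0,0,-0.45,0],[-0.4,0,0,-0.9,0],[-1,0,0,-1,-0.03],[-1,0,0,-1,-0.06],[-1,0,0,-1,-0.07]]

```text
time_s: 12.88
tcp_pos: [0.5019, 0.3393, 0.1451]
eef_rot: [180.0, 0.0, -170.7]
contact_force: [0.1, 1.0, 0.5]
gripper_width: 0.0027
gripper_force: 0.0
```

Request:
drive_tool:
  increments:
    - [[-1,0.05,-0.4,0,0],[-1,0.1,-0.8,0,0],[-1,0.1,-0.8,0,0]]

```text
time_s: 13.25
tcp_pos: [0.5048, 0.2398, 0.1448]
eef_rot: [-180.0, -0.0, -171.1]
contact_force: [0.6, 1.2, 0.4]
gripper_width: 0.0006
gripper_force: 0.0
```

Request:
drive_tool:
  increments:
    - [[-1,0.05,-0.4,0,0],[-1,0.1,-0.8,0,0],[-1,0.1,-0.8,0,0]]

```text
time_s: 13.62
tcp_pos: [0.5082, 0.1438, 0.1448]
eef_rot: [-180.0, -0.0, -171.1]
contact_force: [-0.2, -0.2, -0.1]
gripper_width: 0.0007
gripper_force: 0.0
```

Request:
drive_tool:
  increments:
    - [[-1,0.05,-0.4,0.2,0],[-1,0.1,-0.78,0.5,0],[-1,0.1,-0.78,0.75,0],[-1,0.1,-0.78,0.8,0],[-1,0.1,-0.78,0.8,0]]

```text
time_s: 14.25
tcp_pos: [0.512, 0.0525, 0.049]
eef_rot: [-180.0, 0.0, -170.9]
contact_force: [-0.2, 0.0, 0.6]
gripper_width: 0.0005
gripper_force: 0.0
```

Run:
```python
from h import *
s=r.get_state();print(s["tcp_pos"],s["contact_force"],s["eef_rot"])
a=capture("side");b=capture("top")
f=lambda i:cv2.resize(i,(500,375),interpolation=cv2.INTER_CUBIC)
p=np.hstack([cv2.resize(a[150:290,180:370],(440,324)),cv2.resize(b[140:240,95:206],(360,324))])
cv2.imwrite("pics/s3.png",cv2.cvtColor(p,cv2.COLOR_RGB2BGR))
```

```text
[0.51196866 0.05250219 0.04899461] [-0.23354291  0.00705504  0.62597231] [-1.79988870e+02  5.43663940e-03 -1.70867747e+02]
```

View pics/s3.png

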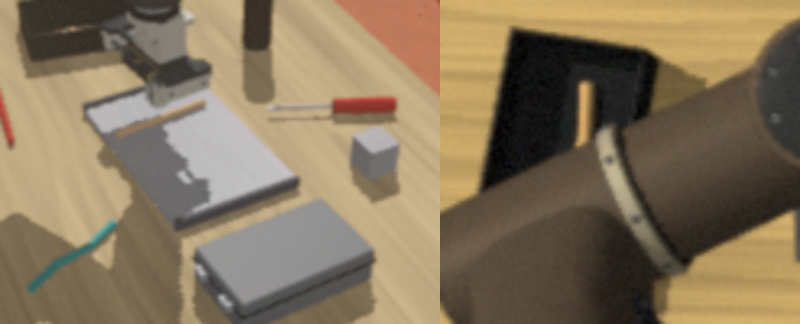

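The bent dowel lies inside the box (right panel, about 586,115), and the fingers stand above the straight dowel (left panel, about 165,95). Touching down slowly.

Request:
drive_tool:
  increments:
    - [[-1,0,-0.016,0.04,0],[-1,0,-0.016,0.08,0],[-1,0,-0.016,0.1,0],[-1,0,-0.016,0.105,0],[-1,0,-0.016,0.105,0]]

```text
time_s: 14.98
tcp_pos: [0.5117, 0.0496, 0.0361]
eef_rot: [-180.0, -0.0, -170.9]
contact_force: [-0.3, 0.8, 0.6]
gripper_width: 0.0005
gripper_force: 0.0
```

Request:
drive_tool:
  increments:
    - [[-1,0,0,0.004,0],[-1,0,0,0.006,0],[-1,0,0,0.006,0]]

```text
time_s: 15.35
tcp_pos: [0.5117, 0.0496, 0.0354]
eef_rot: [180.0, 0.0, -170.9]
contact_force: [0.4, -0.1, -0.0]
gripper_width: 0.0005
gripper_force: 0.0
```

Request:
drive_tool:
  increments:
    - [[-1,0,0,0.003,0],[-1,0,0,0.004,0],[-1,0,0,0.004,0]]

```text
time_s: 15.72
tcp_pos: [0.5118, 0.0497, 0.035]
eef_rot: [180.0, 0.0, -170.9]
contact_force: [0.0, 0.5, 2.3]
gripper_width: 0.0008
gripper_force: 0.9
```

Request:
drive_tool:
  increments:
    - [[-1,0,0,0.001,0],[-1,0,0,0.002,0],[-1,0,0,0.002,0]]

```text
time_s: 16.1
tcp_pos: [0.5118, 0.0497, 0.0348]
eef_rot: [180.0, 0.0, -170.9]
contact_force: [-0.3, 0.3, 2.5]
gripper_width: 0.0006
gripper_force: 1.5
```

Request:
drive_tool:
  increments:
    - [[-1,0,-0.005,0,0],[-1,0,-0.012,0,0],[-1,0,-0.02,0,0],[-1,0,-0.03,0,0],[-1,0,-0.04,0,0]]

```text
time_s: 16.73
tcp_pos: [0.5125, 0.0448, 0.0347]
eef_rot: [180.0, 0.0, -170.9]
contact_force: [-0.5, -0.0, 3.2]
gripper_width: 0.0006
gripper_force: 1.6
```

Request:
drive_tool:
  increments:
    - [[-1,0,-0.015,0.001,0],[-1,0,-0.03,0.001,0],[-1,0,-0.045,0.001,0],[-1,0,-0.06,0.001,0],[-1,0,-0.075,0.001,0]]

```text
time_s: 17.35
tcp_pos: [0.5141, 0.036, 0.0351]
eef_rot: [180.0, 0.0, -170.9]
contact_force: [-1.7, -0.0, 10.7]
gripper_width: 0.0004
gripper_force: 5.1
```

Request:
drive_tool:
  increments:
    - [[-1,0,-0.015,0,0],[-1,0,-0.03,0,0],[-1,0,-0.045,0,0],[-1,0,-0.06,0,0],[-1,0,-0.07,0,0]]

```text
time_s: 17.98
tcp_pos: [0.5155, 0.0277, 0.0351]
eef_rot: [180.0, 0.0, -170.9]
contact_force: [-1.6, 2.0, 9.7]
gripper_width: 0.0005
gripper_force: 4.8
```

Request:
drive_tool:
  increments:
    - [[-1,0,0,-0.003,0],[-1,0,-0.01,-0.003,0],[-1,0,-0.02,-0.003,0],[-1,0,-0.03,-0.003,0]]

```text
time_s: 18.48
tcp_pos: [0.516, 0.0241, 0.0351]
eef_rot: [180.0, 0.0, -170.9]
contact_force: [-0.5, 0.2, 6.0]
gripper_width: 0.0003
gripper_force: 3.1
```

Request:
drive_tool:
  increments:
    - [[-1,0,-0.015,0,0],[-1,0,-0.03,0,0],[-1,0,-0.045,0,0],[-1,0,-0.06,0,0],[-1,0,-0.07,0,0]]

```text
time_s: 19.1
tcp_pos: [0.517, 0.0158, 0.0348]
eef_rot: [180.0, -0.0, -170.9]
contact_force: [0.8, 0.9, 2.3]
gripper_width: 0.0005
gripper_force: 1.3
```

Request:
drive_tool:
  increments:
    - [[-1,0,0,0.002,0],[-1,0,-0.01,0.002,0],[-1,0,-0.02,0.002,0],[-1,0,-0.02,0.002,0]]

```text
time_s: 19.6
tcp_pos: [0.5174, 0.0134, 0.0348]
eef_rot: [-180.0, -0.0, -170.9]
contact_force: [-0.4, -0.1, 5.9]
gripper_width: 0.0006
gripper_force: 2.6
```

Request:
drive_tool:
  increments:
    - [[-1,0,0,-0.02,0],[-1,0,0,-0.1,0],[-1,0,0,-0.5,0],[-1,0,0,-0.9,0],[-1,0,0,-1,0]]

```text
time_s: 20.23
tcp_pos: [0.519, 0.014, 0.1584]
eef_rot: [180.0, 0.3, -170.9]
contact_force: [-0.1, -0.3, 0.2]
gripper_width: 0.0008
gripper_force: 0.0
```

Request:
drive_tool:
  increments:
    - [[-1,0,-0.5,0,0],[-1,0,-1,0,0],[-1,0,-1,0,0]]

```text
time_s: 20.6
tcp_pos: [0.5358, -0.1083, 0.1541]
eef_rot: [-180.0, -0.1, -171.2]
contact_force: [-0.2, 1.0, -0.3]
gripper_width: 0.0004
gripper_force: 0.0
```

Request:
drive_tool:
  increments:
    - [[-1,0,-0.5,0,0],[-1,0,-1,0,0],[-1,0,-1,0,0]]

```text
time_s: 20.98
tcp_pos: [0.5549, -0.2262, 0.1537]
eef_rot: [180.0, -0.1, -171.2]
contact_force: [-0.4, 0.9, -0.4]
gripper_width: 0.0003
gripper_force: 0.0
```

Request:
drive_tool:
  increments:
    - [[-1,0,-0.5,0,0],[-1,0,-1,0,0],[-1,0,-1,0,0]]

```text
time_s: 21.35
tcp_pos: [0.574, -0.344, 0.1534]
eef_rot: [180.0, -0.1, -171.1]
contact_force: [-0.4, -0.2, -0.6]
gripper_width: 0.0006
gripper_force: 0.0
```

Run:
```python
from h import *
im=capture("top")
dowels(im,box=(207,155,303,222))
print("box:");dowels(im,.011,box=(113,157,150,224))
cv2.imwrite("pics/t4.png",cv2.cvtColor(cv2.resize(im[145:240,100:310],None,fx=3.8,fy=3.8,interpolation=cv2.INTER_CUBIC),cv2.COLOR_RGB2BGR))
```

```text
[278 155  25  67 921] centre [ 0.5236 -0.1325] [ 0.4973 -0.1461] len 0.216 yaw -8.6 [np.float64(1.8), np.float64(-1.9), np.float64(-1.5), np.float64(-1.8), np.float64(-0.6), np.float64(0.3), np.float64(0.1), np.float64(0.0)]
[235 163  10  52 209] centre [0.5172 0.0245] [0.5163 0.0244] len 0.161 yaw 9.3 [np.float64(-0.4), np.float64(0.3), np.float64(-0.0), np.float64(0.4), np.float64(0.1), np.float64(-0.2), np.float64(0.1), np.float64(-0.1)]
[207 218  67   4 166] centre [0.4214 0.0193] [ 0.4205 -0.0054] len 0.202 yaw -86.9 [np.float64(0.3), np.float64(-0.1), np.float64(-0.4), np.float64(0.3), np.float64(-0.3), np.float64(0.1), np.float64(0.1), np.float64(-0.2)]
box:
[131 165  11  53 246] centre [0.5014 0.3438] [0.5026 0.3437] len 0.163 yaw -7.2 [np.float64(-2.2), np.float64(1.1), np.float64(3.1), np.float64(1.4), np.float64(-1.2), np.float64(-3.5), np.float64(-0.7), np.float64(2.3)]
```

View pics/t4.png

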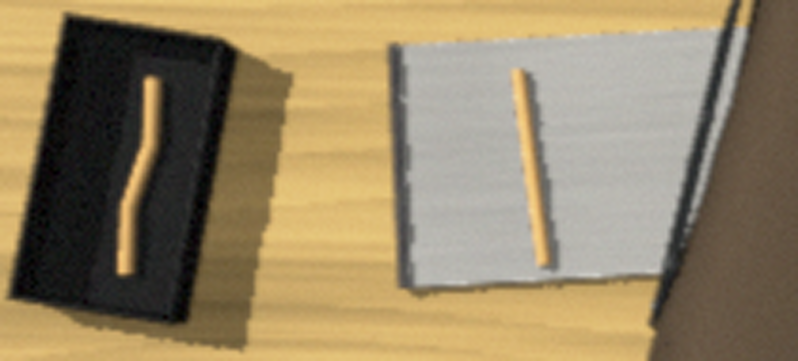

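The bent dowel lies in the box (140,175). The straight one (531,167) lies on the plate and moved 18.7 mm, about 178° of roll, so the job is ready to hand in.

```bash
python3 -c "
from plant import job
print(job.close_job())"
```

```text
the job is handed in; nothing more can be done
None
```

The job is handed in at about 21 s: the bent dowel is in the scrap box, the straight one was rolled about half a turn and lies on the plate, pressing read at most about 11 N, and no verdict came back.

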